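# Hang the drum pulley on the J-hook

## Task

Take the aluminium washing-machine pulley out of its wooden rack by its rim and hook the rim over the upturned tip of the J-hook. Feel it down gently onto the bare arm between the tip and the rubber buffer, so that the arm carries it before you let go, then slide it back along the arm until it comes up softly against the buffer and leave it hanging there at rest. Never load the hook stand with more than 10 N, about twice the pulley's weight, and leave everything else on the bench where it lies.

Things in the scene. Friction and masses are not known exactly. Their poses are not given: they have to be found in the camera images.
- pulley_center (a point): centre of the aluminium belt pulley, a spoked wheel standing on edge in the rack: outer diameter 220 mm, rim 20 mm wide along the axle and 10 mm thick radially (inner radius 100), hub 44 mm across and 28 long; 0.36 to 0.56 kg. x is the axle (level at the start), z points up at the start; four spokes, 12 mm wide, at 45, 135, 225 and 315 degrees from z
- rim_top (a point): point on the pulley: middle of the rim's section where it is uppermost at the start, 105 mm from the centre. No spoke within 60 mm to either side along the rim; pinch it from above across its 20 mm width. Pinched 35 mm along the rim from where the arm will bear, the fingers clear the hook. Between rim and spokes the opening is about 70 mm high, 18 mm to either side of this point
- rack: wooden rack, fixed: base 110 x 170 x 14 mm, origin at the middle of its underside, on the bench; the pulley stands on two dowels 45 mm to either side in y, between two plywood cheeks (inner faces 12 mm to either side in x, tops 54 mm above the bench). Its x axis is the pulley's axle direction
- stand: hook stand, bolted down: black steel plate 170 x 120 x 12 mm, origin at the middle of its underside on the bench. At x = +60 mm a grey sleeve (167 mm high) holds a 6 mm rod that bends over into a level 6 mm round arm (red vinyl), running in -x above the plate's line y = 0 and turned up at its end. The rod's height is set by hand and not measured: arm top 245 to 270 mm above the bench, to be felt or seen
- under_tip (a point): point on the base plate (top, 12 mm up) straight below the inner face of the arm's upturned tip, x = -70 mm in the stand's frame. The tip ends in a 10 mm red ball whose outermost point is 14 mm further out (-x) and whose top is 20 mm above the arm's top: nothing of the stand is higher. Here the arm gives about 1 mm for 1.5 N, at x = -40 mm 1 mm for 2.5 N, at x = 0 1 mm for 7 N, pressed down
- under_home (a point): point on the base plate (top, 12 mm up) straight below where the pulley's centre is (x = 0 in the stand's frame) when its rim just touches the black rubber buffer. The buffer, 20 mm across, is round the arm, its face at x = +10 mm, about 80 mm of bare arm from the tip's inner face; pushed in +x it gives 1 mm for 2 N, 6 mm at most
- screwdriver: red-handled screwdriver, 200 mm long, lying on the bench; bystander (origin: middle of its length, underside)
- wrench: steel spanner, 180 mm long, 8 mm thick, lying on the bench; bystander (origin: middle, underside)
- pliers: pliers with blue grips, about 165 mm long, 12 mm thick, lying on the bench; bystander (origin near the middle, underside)
- bearing: steel bearing ring, 52 mm across, 15 mm high, flat on the bench; bystander (origin: centre of underside)
- spray: blue spray can, 52 mm across, 180 mm high, standing; bystander (origin: centre of underside)
- jar: clear jar with white lid, 64 mm across, 75 mm high, standing; bystander (origin: centre of underside)
- motorpulley: small steel motor pulley, 44 mm across, 24 mm high, flat on the bench; bystander (origin: centre of underside)

How it is judged:
By the outcome, as a careful person would: the job done as asked, in the order asked, and still so for the second after the job is handed in, with the robot touching nothing.
It also fails if it takes over 72 s, if anything falls off the work surface, if the arm or the gripper's body presses on something with over 40 N, if the wrist force passes 120 N, or if a joint passes its speed limit or range.

## Robot

A 6-joint arm with a two-finger parallel gripper is mounted at the origin on the work surface. World frame = base frame: x ahead of the robot, y to its left, z up, the work surface at z = 0. Lengths are in m, angles in rad, forces in N, time in s.
With the tool pointing down it reaches from about 0.275 to 0.975 m from the base axis. Payload 8.4 kg.
Tool frame: the origin (TCP) lies between the finger pads; the fingertips stand 8 mm ahead of it and the grasp point (between the pads) lies 11 mm behind it (robot.tips_ahead is the z of the fingertips in the tool frame, in m); z points along the fingers, x is the direction in which the jaws open and shut, and the axes are right-handed (so a half turn about z gives the same grasp; the last joint's range is limited). The gripper opens to 92 mm and grips with 3 to 60 N. Pads are 20 mm wide; open, the fingers measure 128 mm over their backs; the gripper's body (75 mm by 189 mm) begins 69 mm behind the grasp point.
Start: joints at [1.178, 0.353, 1.633, -0, 1.155, -0.002], TCP at [0.238, 0.578, 0.223] pointing down, gripper open.
Joint ranges: [-2.63, 2.63], [-0.92, 2.1], [0.06, 2.66], [-1.3, 4.44], [0, 2.69], [-3.02, 3.02]. Speed limits (rad/s): [2.22, 2.22, 2.79, 3.14, 3.14, 3.14].

## Interface

Orientations are given as a unit quaternion [w, x, y, z].
In Python, from station import robot gives the robot as it stands.
- The arm moves only by the tool move_arm, never from a script. Its argument "steps" is a list of rows, each an object of numbers: "tx", "ty", "tz": the shift along the world's x, y, z in cm; "turn": the turn about the world's z in degrees. In form: [{"tx": .., "ty": .., "tz": .., "turn": ..}, ...]. A call has 1 to 12 rows; each row is the pose to reach, as a shift and turn from the pose commanded when the call began; what a row does not reach only later rows make up. A row lasts 1/12 s, in which the tool goes at most 41.7 mm and 7.16 degrees, less where a joint would pass 70% of its speed; a pose out of reach is approached as far as the arm can. A call with a gripper value outside its range is refused whole. "grip" is the finger opening in cm, from 0 to 9.19, set as the call begins (left out, the last holds). The fingers move at their own pace and stop on an object; "newtons" is the grip in N (left out, the last holds). Time passes only in rows, so rows that repeat a pose let the fingers close. It gives the time, the measured TCP pose, the force and the opening at its end, in the units of the state.
- robot.state(): the state, without advancing time (a new reading comes with each control period).
- robot.camera(name): name is "side" or "top"; returns the picture (420x560x3 uint8, blue, green, red); there is no depth.
- robot.calibration(name): a dict with "K" (3x3 intrinsics, pixels), "extrinsics" (4x4, takes a point from world to camera coordinates). Camera axes: x right, y down, z forward; pixel columns grow to the right and rows downward; lengths in m; the calibration is good to about 2 mm. A picture is of the moment at which its call begins. calibration takes no time and is no camera call.
- robot.hand_in(): hands the job in, once; it reports no verdict.
The state is a dict: "time_s": time; "joints": joint angles; "qd": joint speeds; "joint_torque": joint torques, N m; "ee_pos": TCP position; "orientation": TCP orientation; "wrist_force": force on the tool from outside, world axes, zero at the start; "ft_torque": the same for the moment, N m; "finger_gap": opening from 0.0 (shut) to 1.0 (fully open).
Only numpy, scipy, OpenCV 4.12 (cv2) and the standard library are available. Lean on these libraries where they do the work, as an engineer would, in place of code of your own. Each camera call takes 0.05 s, during which the arm holds its last target. There are 200 camera calls.

## Working session

There is one attempt and no reset: what is moved stays moved. The work goes in short steps, Python scripts to look and compute and a tool call to move; the robot and the scene stay as the last step left them, time stands still between calls to the robot, and variables do not carry over. Pictures are saved under pics/ and viewed, about 8 in all and at most 12, crops included, and the job is handed in when it is done.

Besides the shell and the picture viewer there is one more tool, called after "Request:" by a JSON object that holds its "name" and its "arguments". move_arm: Moves the arm, as the interface text tells. Its arguments: {"type":"object","properties":{"steps":{"type":"array","items":{"type":"object","properties":{"tx":{"type":"number"},"ty":{"type":"number"},"tz":{"type":"number"},"turn":{"type":"number"}}}},"grip":{"type":"number"},"newtons":{"type":"number"}},"required":["steps"]}

```bash
ls; mkdir -p pics; python3 - <<'E'
from station import robot
import cv2,numpy as np
for n in("side","top"):
    cv2.imwrite(f"pics/{n}0.png",robot.camera(n)); c=robot.calibration(n); print(n,np.round(c["K"],1).tolist(),np.round(c["extrinsics"],4).tolist())
print(robot.state())
E
```

```text
pics
side [[485.3, 0.0, 280.6], [0.0, 485.3, 213.3], [0.0, 0.0, 1.0]] [[-0.9952, -0.0978, 0.0054, 0.5186], [-0.066, 0.6291, -0.7745, 0.1769], [0.0724, -0.7711, -0.6325, 1.067], [0.0, 0.0, 0.0, 1.0]]
top [[488.1, 0.0, 277.7], [0.0, 488.1, 208.9], [0.0, 0.0, 1.0]] [[-0.0069, -0.9999, -0.0153, 0.0008], [-0.9987, 0.0076, -0.0494, 0.5338], [0.0495, 0.0149, -0.9987, 1.0733], [0.0, 0.0, 0.0, 1.0]]
{'time_s': 0.1, 'joints': array([ 1.17758855e+00,  3.53596600e-01,  1.63404010e+00, -8.29199112e-07,
        1.15517118e+00, -2.40121231e-03]), 'qd': array([-0.00069074, -0.0026771 ,  0.00050285, -0.00020899,  0.00072232,
        0.00156219]), 'joint_torque': array([-1.72685170e-03, -5.94912350e+01, -3.34928656e+01,  6.98666624e-02,
        1.82802952e-02,  5.77880485e-06]), 'ee_pos': array([0.23792489, 0.57749025, 0.2219361 ]), 'orientation': array([ 3.37153657e-04,  8.30943280e-01,  5.56356807e-01, -5.05494817e-04]), 'wrist_force': array([ 0.33012914,  0.01044948, -0.4886576 ]), 'ft_torque': array([-0.00223268,  0.05243314,  0.00605682]), 'finger_gap': 0.9985442340906806}
```

View pics/side0.png

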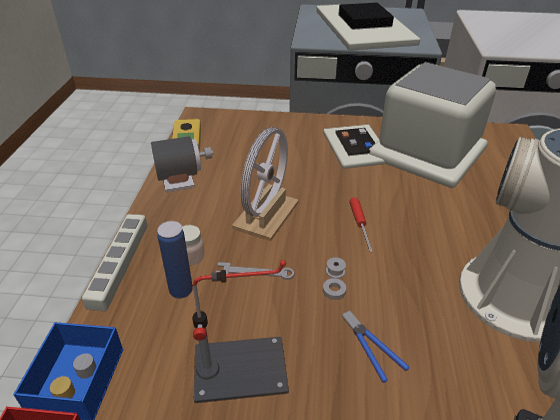

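View pics/top0.png

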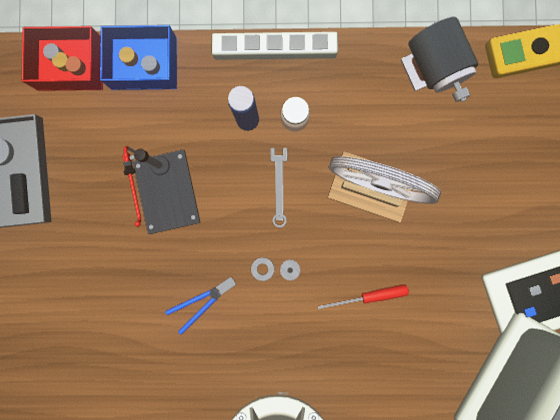

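The side view shows the pulley at about (265,170) in the rack, and the stand with its red arm running from (195,283) to the ball at (283,265). In the top view the stand plate is centred near (168,190), with the arm from (127,160) to (137,222). The pulley runs from (332,160) to (438,195).

```bash
cat > h.py <<'E'
import cv2,numpy as np
from station import robot
C={n:robot.calibration(n) for n in("side","top")}
def ray(n,p):
    K=np.array(C[n]["K"]);E=np.array(C[n]["extrinsics"]);R=E[:3,:3];t=E[:3,3]
    o=-R.T@t;d=R.T@np.linalg.inv(K)@[p[0],p[1],1];return o,d/np.linalg.norm(d)
def onz(n,p,z):
    o,d=ray(n,p);return o+d*(z-o[2])/d[2]
def two(ps,pt):
    o1,d1=ray("side",ps);o2,d2=ray("top",pt)
    s=np.linalg.lstsq(np.c_[d1,-d2],o2-o1,rcond=None)[0];a=o1+s[0]*d1;b=o2+s[1]*d2
    return (a+b)/2,np.linalg.norm(a-b)
def proj(n,X):
    E=np.array(C[n]["extrinsics"]);q=np.array(C[n]["K"])@(E[:3,:3]@np.array(X)+E[:3,3]);return q[:2]/q[2]
def crop(n,x,y,w,h,f,im=None):
    im=robot.camera(n) if im is None else im
    return cv2.resize(im[y:y+h,x:x+w],None,fx=f,fy=f,interpolation=cv2.INTER_CUBIC)
E
python3 - <<'E'
from h import *
s=cv2.imread("pics/side0.png");t=cv2.imread("pics/top0.png")
a=np.hstack([crop("",110,135,100,100,3,t)[:300,:],crop("",325,140,120,90,3.333,t)[:300,:400]])
b=np.hstack([crop("",185,250,110,150,2,s),crop("",225,120,90,120,2.5,s)])
W=max(a.shape[1],b.shape[1]);pad=lambda q:np.pad(q,((0,0),(0,W-q.shape[1]),(0,0)))
cv2.imwrite("pics/c1.png",np.vstack([pad(a),pad(b)])[:600])
# plate: dark mask in top
g=t.max(2);m=((g<75)).astype(np.uint8);m[:140]=0;m[240:]=0;m[:,:130]=0;m[:,205:]=0
m=cv2.morphologyEx(m,cv2.MORPH_CLOSE,np.ones((5,5)));m=cv2.morphologyEx(m,cv2.MORPH_OPEN,np.ones((9,9)))
c=max(cv2.findContours(m,0,2)[0],key=cv2.contourArea);r=cv2.minAreaRect(c);bp=cv2.boxPoints(r);print("plate",r)
P=np.array([onz("top",p,.012) for p in bp]);print(P.round(4),np.linalg.norm(P-np.roll(P,1,0),axis=1),P.mean(0))
for n,im,(x0,x1,y0,y1) in(("top",t,(115,150,140,235)),("side",s,(185,295,250,345))):
    h=cv2.cvtColor(im,cv2.COLOR_BGR2HSV);m=((h[...,0]<6)|(h[...,0]>174))&(h[...,1]>150)&(h[...,2]>70)
    ys,xs=np.nonzero(m[y0:y1,x0:x1]);xs+=x0;ys+=y0
    print(n,len(xs),[ (int(y),int(xs[ys==y].min()),int(xs[ys==y].max())) for y in sorted(set(ys))][::2])
# rack top view: wood-light mask
h=cv2.cvtColor(t,cv2.COLOR_BGR2HSV);print(h[190,340],h[205,400],h[230,340],h[215,395])
E
```

```text
Traceback (most recent call last):
ValueError: max() iterable argument is empty
```

View pics/c1.png

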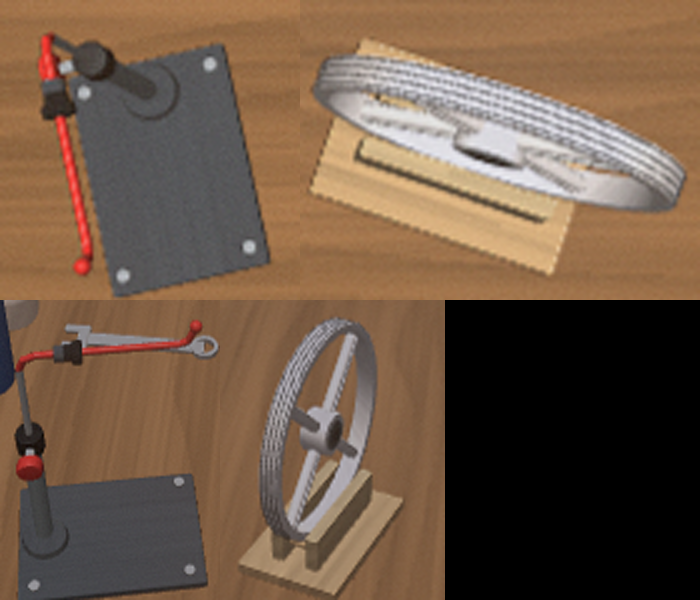

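The crops are clear. In the top view the plate corners are about (184,150), (199.3,222.3) and (148.3,233.3), and the ball is at (137.5,223.7). The rack base corners are about (343.6,152), (328,197.6) and (400.9,221.9).

```bash
python3 - <<'E'
from h import *
s=cv2.imread("pics/side0.png");t=cv2.imread("pics/top0.png")
TR,BR,BL=[onz("top",p,.012) for p in((184,150),(199.3,222.3),(148.3,233.3))]
print("plate top",TR,BR,BL,np.linalg.norm(TR-BR),np.linalg.norm(BR-BL),"ctr",(TR+BL)/2)
u=(TR-BR)/np.linalg.norm(TR-BR);print("stand +x az",np.degrees(np.arctan2(u[1],u[0])))
S=[onz("side",(185+x/2,250+(y-300)/2),.012) for x,y in((20,491),(190,475),(207,584))]
print("plate side",S,np.linalg.norm(S[0]-S[1]),np.linalg.norm(S[1]-S[2]))
A,B,D=[onz("top",p,.014) for p in((343.6,152),(328,197.6),(400.9,221.9))]
print("rack",A,B,D,np.linalg.norm(A-B),np.linalg.norm(B-D),"ctr",(A+D)/2)
v=(D-B);print("rack y az",np.degrees(np.arctan2(v[1],v[0])), "x az",np.degrees(np.arctan2(*(A-B)[1::-1])))
for n,im,(x0,x1,y0,y1) in(("top",t,(115,150,140,235)),("side",s,(185,295,250,320))):
    h=cv2.cvtColor(im,cv2.COLOR_BGR2HSV);m=((h[...,0]<6)|(h[...,0]>174))&(h[...,1]>150)&(h[...,2]>70)
    m[:y0]=0;m[y1:]=0;m[:,:x0]=0;m[:,x1:]=0
    ys,xs=np.nonzero(m);o=[(int(y),int(xs[ys==y].min()),int(xs[ys==y].max())) for y in sorted(set(ys))]
    print(n,len(xs),o[::3] if n=="top" else [(int(x),int(ys[xs==x].min()),int(ys[xs==x].max())) for x in sorted(set(xs))][::3], o[-5:])
# pulley masks: grey low sat
for n,im,(x0,x1,y0,y1) in(("top",t,(325,450,145,215)),("side",s,(235,300,120,220))):
    h=cv2.cvtColor(im,cv2.COLOR_BGR2HSV);m=(h[...,1]<60)&(h[...,2]>60)
    q=np.zeros_like(m);q[y0:y1,x0:x1]=m[y0:y1,x0:x1]
    q=q.astype(np.uint8)
    c=max(cv2.findContours(q,0,2)[0],key=cv2.contourArea);print(n,cv2.boundingRect(c),cv2.minAreaRect(c),[tuple(c[f(c[:,0,i])][0].tolist()) for i in(0,1) for f in(np.argmin,np.argmax)])
E
```

```text
plate top [0.66795622 0.20673188 0.012     ] [0.50517751 0.17207272 0.012     ] [0.48145595 0.28615532 0.012     ] 0.16642765851571883 0.116522751889799 ctr [0.57470608 0.2464436  0.012     ]
stand +x az 12.020030294029677
plate side [array([0.66751392, 0.21231558, 0.012     ]), array([0.50488618, 0.17684618, 0.012     ]), array([0.47815541, 0.2921541 , 0.012     ])] 0.16645076987176677 0.11836574643214738
rack [ 0.65971367 -0.15106173  0.014     ] [ 0.55796276 -0.11506706  0.014     ] [ 0.50278327 -0.27547974  0.014     ] 0.1079299098606925 0.1696378593486292 ctr [ 0.58124847 -0.21327073  0.014     ]
rack y az -108.98242625642949 x az -19.481376238677
top 257 [(146, 126, 126), (149, 124, 126), (152, 124, 126), (155, 123, 129), (158, 123, 128), (161, 124, 124), (175, 129, 131), (178, 129, 132), (181, 130, 132), (184, 131, 133), (187, 131, 134), (190, 132, 134), (193, 132, 135), (196, 133, 135), (199, 134, 136), (202, 134, 137), (205, 135, 137), (208, 136, 138), (211, 136, 139), (214, 137, 139), (217, 137, 140), (220, 138, 140), (223, 135, 139), (226, 137, 137)] [(222, 135, 139), (223
[... 266 characters left out ...]
 273, 275), (243, 273, 275), (246, 273, 275), (249, 273, 275), (252, 272, 274), (255, 272, 274), (258, 272, 274), (261, 272, 274), (264, 271, 274), (267, 271, 273), (270, 271, 273), (273, 271, 273), (276, 269, 272), (279, 266, 270), (282, 260, 267), (285, 261, 264)] [(281, 194, 197), (282, 193, 196), (283, 193, 196), (284, 193, 196), (285, 193, 194)]
top (329, 156, 112, 47) ((384.6000061035156, 179.1999969482422), (113.84198760986328, 28.460494995117188), 18.43494987487793) [(329, 166), (440, 193), (339, 156), (419, 202)]
side (241, 127, 47, 89) ((263.558837890625, 171.23529052734375), (40.89139175415039, 90.0261459350586), 12.528807640075684) [(241, 180), (287, 155), (269, 127), (253, 215)]
```

```bash
python3 - <<'E'
from h import *
s=cv2.imread("pics/side0.png");t=cv2.imread("pics/top0.png")
print("ball",two((283,264.3),(137.1,223.8)))
print("pulley ctr",two((263.6,171.2),(384.6,179.2)),two((265.9,171.7),(381.7,183.2)))
def pl(n,p,q):
    o,a=ray(n,p);_,b=ray(n,q);k=np.cross(a,b);return k/np.linalg.norm(k),o
def fit(n,im,sw,lo,hi,box):
    x0,x1,y0,y1=box
    h=cv2.cvtColor(im,cv2.COLOR_BGR2HSV);m=((h[...,0]<6)|(h[...,0]>174))&(h[...,1]>150)&(h[...,2]>70)
    ys,xs=np.nonzero(m[y0:y1,x0:x1]);vx,vy,a,b=cv2.fitLine(np.c_[xs+x0,ys+y0].astype(np.float32),cv2.DIST_HUBER,0,.01,.01).ravel()
    p=np.array([a,b]);d=np.array([vx,vy]);return p-20*d,p+20*d
a=fit("top",t,0,0,0,(127,141,176,218));b=fit("side",s,0,0,0,(228,272,270,277));print(a,b)
n1,o1=pl("top",*a);n2,o2=pl("side",*b);d=np.cross(n1,n2);d/=np.linalg.norm(d);d*=np.sign(d[0])
X=np.linalg.lstsq(np.array([n1,n2,d]),np.array([n1@o1,n2@o2,d@[.55,.25,.26]]),rcond=None)[0]
print("arm axis pt",X,"dir",d,"az",np.degrees(np.arctan2(d[1],d[0])))
for z in(.24,.25,.26): print(z,onz("top",(130.2,176),z),onz("top",(137.1,223.8),z+.012))
# elevated features: rod end/buffer face in top, robot base-axis checks
E
```

```text
ball (array([0.49665396, 0.23201541, 0.27265944]), np.float64(0.0013781208707833131))
pulley ctr (array([ 0.58476058, -0.21618072,  0.13626471]), np.float64(0.00021515879043544853)) (array([ 0.57738856, -0.20961483,  0.13968741]), np.float64(0.0018993948962853769))
(array([130.18875, 176.81952], dtype=float32), array([138.46863, 215.95319], dtype=float32)) (array([229.17099, 274.984  ], dtype=float32), array([269.0624 , 272.03894], dtype=float32))
arm axis pt [0.55148974 0.24323008 0.25748186] dir [0.97729571 0.21168612 0.00905984] az 12.221690920514138
0.24 [0.58292753 0.25492934 0.24      ] [0.49777746 0.23834705 0.252     ]
0.25 [0.58172765 0.25173396 0.25      ] [0.49756681 0.23530232 0.262     ]
0.26 [0.58052778 0.24853859 0.26      ] [0.49735615 0.23225759 0.272     ]
```

Two checks agree. Ball centre minus 79 mm along the arm gives (0.574, 0.249), which is the plate centre. The ball top puts the arm top at about 0.258, inside the stated range. I'll refine the pulley's position across its rim.

```bash
python3 - <<'E'
from h import *
t=cv2.imread("pics/top0.png");h=cv2.cvtColor(t,cv2.COLOR_BGR2HSV)
a=np.radians(-19.2);u=np.array([np.cos(a),np.sin(a),0]);e=np.array([-u[1],u[0],0])
c=np.array([.583,-.2145,0])
for k in(-.03,-.015,0,.015,.03):
    z=.1365+(.11**2-k*k)**.5
    pts=[proj("top",c+k*e+d*u+[0,0,z]) for d in np.arange(-.024,.025,.003)]
    m=np.array([pts],np.float32)
    S=[cv2.remap(x.astype(np.float32),m[...,0],m[...,1],1)[0].astype(int) for x in(h[...,1],h[...,2])]
    print(k,S[0].tolist(),S[1].tolist())
E
```

```text
-0.03 [8, 63, 39, 13, 10, 11, 11, 7, 9, 9, 17, 111, 133, 129, 133, 130, 131] [207, 213, 191, 172, 162, 167, 203, 188, 192, 208, 160, 156, 159, 160, 161, 155, 150]
-0.015 [14, 10, 11, 8, 10, 6, 9, 8, 12, 8, 12, 111, 132, 127, 131, 127, 125] [218, 165, 193, 221, 149, 150, 204, 195, 181, 204, 154, 148, 162, 159, 149, 148, 141]
0 [11, 11, 12, 5, 12, 4, 9, 9, 8, 7, 8, 94, 131, 127, 128, 123, 129] [184, 172, 218, 222, 155, 147, 209, 172, 196, 191, 157, 165, 151, 149, 145, 147, 143]
0.015 [6, 7, 6, 7, 9, 8, 4, 7, 7, 8, 9, 60, 127, 124, 128, 128, 129] [221, 221, 222, 217, 160, 171, 222, 168, 207, 213, 171, 175, 147, 148, 145, 141, 146]
0.03 [3, 13, 17, 13, 12, 8, 8, 6, 8, 6, 11, 75, 130, 126, 126, 128, 126] [210, 177, 186, 222, 160, 165, 212, 167, 203, 195, 174, 156, 150, 141, 145, 148, 146]
```

Request:
{"name": "move_arm", "arguments": {"steps": [{"tz": 4,"turn": -7},{"tz": 8,"turn": -14},{"tz": 10,"turn": -21},{"tz": 12,"turn": -28},{"tz": 14,"ty": -4,"turn": -35},{"tz": 14,"tx": 2,"ty": -8,"turn": -42},{"tz": 14,"tx": 4,"ty": -12,"turn": -49},{"tz": 14,"tx": 7,"ty": -16,"turn": -56},{"tz": 14,"tx": 9,"ty": -20,"turn": -63},{"tz": 14,"tx": 12,"ty": -24,"turn": -70},{"tz": 14,"tx": 14,"ty": -28,"turn": -77},{"tz": 14,"tx": 16,"ty": -32,"turn": -84}], "grip": 9.1}}

```text
validation failed for argument at $.st...
```

Request:
{"name": "move_arm", "arguments": {"steps": [{"tx": 0,"ty": 0,"tz": 4,"turn": -4},{"tx": 0,"ty": 0,"tz": 8,"turn": -8},{"tx": 0,"ty": 0,"tz": 12,"turn": -14},{"tx": 1,"ty": -3,"tz": 14,"turn": -20},{"tx": 2,"ty": -6,"tz": 15,"turn": -26},{"tx": 4,"ty": -10,"tz": 15,"turn": -32},{"tx": 5,"ty": -13,"tz": 15,"turn": -38},{"tx": 7,"ty": -17,"tz": 15,"turn": -44},{"tx": 8,"ty": -20,"tz": 15,"turn": -50},{"tx": 9,"ty": -24,"tz": 15,"turn": -56},{"tx": 11,"ty": -27,"tz": 15,"turn": -62},{"tx": 12,"ty": -31,"tz": 15,"turn": -68}], "grip": 9.1, "newtons": 30}}

```text
time_s: 1.1
ee_pos: [0.359, 0.2668, 0.3724]
orientation: [-0.0, 1.0, -0.006, 0.0]
wrist_force: [0.6, -1.4, -0.3]
finger_gap: 0.992
```

Request:
{"name": "move_arm", "arguments": {"steps": [{"tx": 1.4,"ty": -3.6,"tz": 0,"turn": -2},{"tx": 2.8,"ty": -7.2,"tz": 0,"turn": -4},{"tx": 4.2,"ty": -10.8,"tz": 0,"turn": -6},{"tx": 5.7,"ty": -14.4,"tz": 0,"turn": -8},{"tx": 7.2,"ty": -18,"tz": 0,"turn": -10},{"tx": 8.7,"ty": -21.6,"tz": 0,"turn": -12},{"tx": 10.2,"ty": -25.2,"tz": 0,"turn": -14},{"tx": 11.7,"ty": -28.8,"tz": 0,"turn": -16},{"tx": 13.2,"ty": -32.4,"tz": 0,"turn": -18},{"tx": 14.7,"ty": -36,"tz": 0,"turn": -18.7},{"tx": 16.2,"ty": -39.6,"tz": 0,"turn": -18.7},{"tx": 17.6,"ty": -43,"tz": 0,"turn": -18.7}]}}

```text
time_s: 2.1
ee_pos: [0.5343, -0.1643, 0.3722]
orientation: [-0.0, 0.986, -0.166, -0.0]
wrist_force: [-0.2, 0.4, -1.0]
finger_gap: 0.991
```

Request:
{"name": "move_arm", "arguments": {"steps": [{"tx": 1.5,"ty": -3.5,"tz": -0.5,"turn": 0},{"tx": 2.8,"ty": -6.5,"tz": -1,"turn": 0},{"tx": 3.5,"ty": -8.4,"tz": -2,"turn": 0},{"tx": 3.5,"ty": -8.4,"tz": -4,"turn": 0},{"tx": 3.5,"ty": -8.4,"tz": -6,"turn": 0},{"tx": 3.5,"ty": -8.4,"tz": -8,"turn": 0},{"tx": 3.5,"ty": -8.4,"tz": -8,"turn": 0},{"tx": 3.5,"ty": -8.4,"tz": -8,"turn": 0}]}}

```text
time_s: 2.77
ee_pos: [0.5684, -0.2459, 0.2917]
orientation: [-0.0, 0.986, -0.166, -0.001]
wrist_force: [-0.3, 0.2, -0.1]
finger_gap: 0.989
```

```bash
python3 - <<'E'
from h import *
s=robot.camera("side");t=robot.camera("top");st=robot.state();p=st["ee_pos"];print(p,st["orientation"],st["wrist_force"])
a=np.radians(-19.2);u=np.array([np.cos(a),np.sin(a),0]);e=np.array([-u[1],u[0],0])
print(((p-[.581,-.2137,0])@u),((p-[.581,-.2137,0])@e))
cv2.imwrite("pics/g1.png",np.hstack([crop("",215,60,110,170,3.4,s),crop("",320,120,130,170,3.2,t)[:578,:400]]) if 0 else np.hstack([crop("",215,60,110,170,3.4,s),crop("",320,110,120,170,3.4,t)]))
E
```

```text
[ 0.56959062 -0.24625458  0.29383509] [ 1.73177222e-04  9.86166777e-01 -1.65754811e-01  6.32561833e-04] [ 0.81243044  0.06295787 -0.3546494 ]
-6.863501651946033e-05 -0.03449594325168977
```

View pics/g1.png

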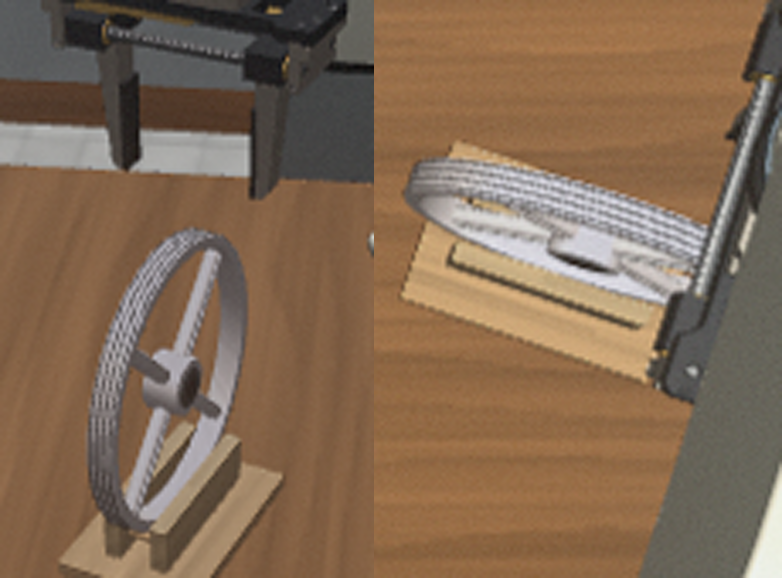

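The picture shows the open fingers straddling the rim line, about 35 mm toward -y from the top, at the same angle as the axle. Lowering now, then closing gently.

Request:
{"name": "move_arm", "arguments": {"steps": [{"tx": 0,"ty": 0,"tz": -1.5,"turn": 0},{"tx": 0,"ty": 0,"tz": -3,"turn": 0},{"tx": 0,"ty": 0,"tz": -4.5,"turn": 0},{"tx": 0,"ty": 0,"tz": -6,"turn": 0},{"tx": 0,"ty": 0,"tz": -6.9,"turn": 0},{"tx": 0,"ty": 0,"tz": -6.9,"turn": 0},{"tx": 0,"ty": 0,"tz": -6.9,"turn": 0}], "grip": 5}}

```text
time_s: 3.45
ee_pos: [0.5695, -0.2462, 0.2245]
orientation: [0.0, 0.986, -0.166, 0.0]
wrist_force: [0.4, -0.1, -0.4]
finger_gap: 0.546
```

Request:
{"name": "move_arm", "arguments": {"steps": [{"tx": 0,"ty": 0,"tz": 0,"turn": 0},{"tx": 0,"ty": 0,"tz": 0,"turn": 0},{"tx": 0,"ty": 0,"tz": 0,"turn": 0},{"tx": 0,"ty": 0,"tz": 0,"turn": 0},{"tx": 0,"ty": 0,"tz": 0,"turn": 0},{"tx": 0,"ty": 0,"tz": 0,"turn": 0},{"tx": 0,"ty": 0,"tz": 0,"turn": 0},{"tx": 0,"ty": 0,"tz": 0,"turn": 0}], "grip": 0, "newtons": 5}}

```text
time_s: 4.12
ee_pos: [0.5693, -0.2463, 0.224]
orientation: [0.0, 0.986, -0.166, 0.0]
wrist_force: [0.4, -0.0, 2.6]
finger_gap: 0.217
```

Request:
{"name": "move_arm", "arguments": {"steps": [{"tx": 0,"ty": 0,"tz": 0,"turn": 0},{"tx": 0,"ty": 0,"tz": 0,"turn": 0},{"tx": 0,"ty": 0,"tz": 0,"turn": 0},{"tx": 0,"ty": 0,"tz": 0.2,"turn": 0},{"tx": 0,"ty": 0,"tz": 0.5,"turn": 0},{"tx": 0,"ty": 0,"tz": 1,"turn": 0},{"tx": 0,"ty": 0,"tz": 1.5,"turn": 0},{"tx": 0,"ty": 0,"tz": 2,"turn": 0},{"tx": 0,"ty": 0,"tz": 2,"turn": 0},{"tx": 0,"ty": 0,"tz": 2,"turn": 0}], "newtons": 58}}

```text
time_s: 4.95
ee_pos: [0.5692, -0.2462, 0.244]
orientation: [0.0, 0.986, -0.166, 0.0]
wrist_force: [0.0, 0.3, -5.1]
finger_gap: 0.214
```

```bash
python3 - <<'E'
from h import *
s=robot.camera("side");st=robot.state();print(st["ee_pos"],st["wrist_force"],st["ft_torque"],st["finger_gap"])
cv2.imwrite("pics/g2.png",crop("",205,60,120,170,3.4,s))
E
```

```text
[ 0.56904291 -0.24611038  0.24363507] [-0.28478276  0.53540023 -4.72002069] [-0.20140974  0.09344426 -0.01109835] 0.2113566086407831
```

View pics/g2.png

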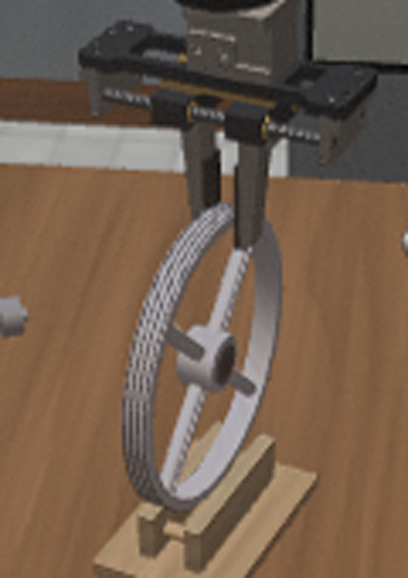

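The lift is good. Weight is about 4.8 N, the gap is 20 mm, the spokes are unrotated, and the grip still carries the offset moment. Next I raise it and carry it to a point in front of the tip.

Request:
{"name": "move_arm", "arguments": {"steps": [{"tx": 0,"ty": 0,"tz": 0.7,"turn": 0},{"tx": 0,"ty": 0,"tz": 1.7,"turn": 0},{"tx": 0,"ty": 0,"tz": 2.9,"turn": 0},{"tx": 0,"ty": 0,"tz": 4.1,"turn": 0},{"tx": -0.2,"ty": 0.7,"tz": 5,"turn": 0.6},{"tx": -0.5,"ty": 2,"tz": 5.6,"turn": 1.6},{"tx": -1,"ty": 4,"tz": 5.6,"turn": 3},{"tx": -1.6,"ty": 6.4,"tz": 5.6,"turn": 4.6},{"tx": -2.3,"ty": 9,"tz": 5.6,"turn": 6.5},{"tx": -3,"ty": 11.7,"tz": 5.6,"turn": 8.4},{"tx": -3.7,"ty": 14.4,"tz": 5.6,"turn": 10.4},{"tx": -4.4,"ty": 17.1,"tz": 5.6,"turn": 12.4}]}}

```text
time_s: 6.0
ee_pos: [0.5239, -0.0729, 0.3]
orientation: [-0.0, 0.998, -0.057, 0.0]
wrist_force: [0.5, 0.6, -5.1]
finger_gap: 0.209
```

Request:
{"name": "move_arm", "arguments": {"steps": [{"tx": -0.7,"ty": 2.7,"tz": 0,"turn": 2},{"tx": -1.4,"ty": 5.4,"tz": 0,"turn": 4},{"tx": -2.1,"ty": 8.1,"tz": 0,"turn": 6},{"tx": -2.8,"ty": 10.8,"tz": 0,"turn": 8},{"tx": -3.4,"ty": 13.5,"tz": 0,"turn": 10},{"tx": -4.1,"ty": 16.2,"tz": 0,"turn": 12},{"tx": -4.8,"ty": 18.9,"tz": 0,"turn": 13.9},{"tx": -5.4,"ty": 21.4,"tz": 0,"turn": 15.6},{"tx": -6,"ty": 23.6,"tz": 0,"turn": 17},{"tx": -6.4,"ty": 25.2,"tz": 0,"turn": 18.2},{"tx": -6.6,"ty": 26.2,"tz": 0,"turn": 18.9},{"tx": -6.6,"ty": 26.3,"tz": 0,"turn": 18.9}]}}

```text
time_s: 7.0
ee_pos: [0.458, 0.1897, 0.2999]
orientation: [-0.0, 0.994, 0.108, 0.0]
wrist_force: [-0.5, -0.3, -5.6]
finger_gap: 0.215
```

Request:
{"name": "move_arm", "arguments": {"steps": [{"tx": 0,"ty": 0,"tz": 0,"turn": 0},{"tx": 0,"ty": 0,"tz": 0,"turn": 0},{"tx": 0,"ty": 0,"tz": 0,"turn": 0},{"tx": 0,"ty": 0,"tz": 0,"turn": 0}]}}

```text
time_s: 7.33
ee_pos: [0.4593, 0.1871, 0.2996]
orientation: [0.0, 0.994, 0.106, -0.0]
wrist_force: [-1.1, -0.6, -4.9]
finger_gap: 0.209
```

```bash
cat > see.py <<'E'
from h import *
import sys
O=np.array([.574,.2487,0]);a=np.radians(12.1);U=np.array([np.cos(a),np.sin(a),0]);V=np.array([-U[1],U[0],0])
def rep():
    st=robot.state();p=st["ee_pos"];q=st["orientation"]
    print("t",st["time_s"],"tcp",p.round(4),"az",round(np.degrees(2*np.arctan2(q[2],q[1])),1),"stand x,y",round((p-O)@U*1e3,1),round((p-O)@V*1e3,1),"F",st["wrist_force"].round(2),"F.U,V",round(st["wrist_force"]@U,2),round(st["wrist_force"]@V,2),"T",st["ft_torque"].round(2),"gap",round(st["finger_gap"]*92,1))
if __name__=="__main__":
    rep()
    if len(sys.argv)>1:
        s=robot.camera("side");t=robot.camera("top");cv2.imwrite("pics/raw_s.png",s);cv2.imwrite("pics/raw_t.png",t)
        cv2.imwrite(sys.argv[1],np.hstack([crop("",185,150,170,200,2.6,s),crop("",95,130,125,200,2.6,t)]))
E
python3 see.py pics/k1.png
```

```text
t 7.3333 tcp [0.4593 0.1871 0.2996] az 12.1 stand x,y -125.1 -36.2 F [-1.13 -0.64 -4.85] F.U,V -1.24 -0.39 T [-0.27 -0.06 -0.03] gap 19.3
```

View pics/k1.png

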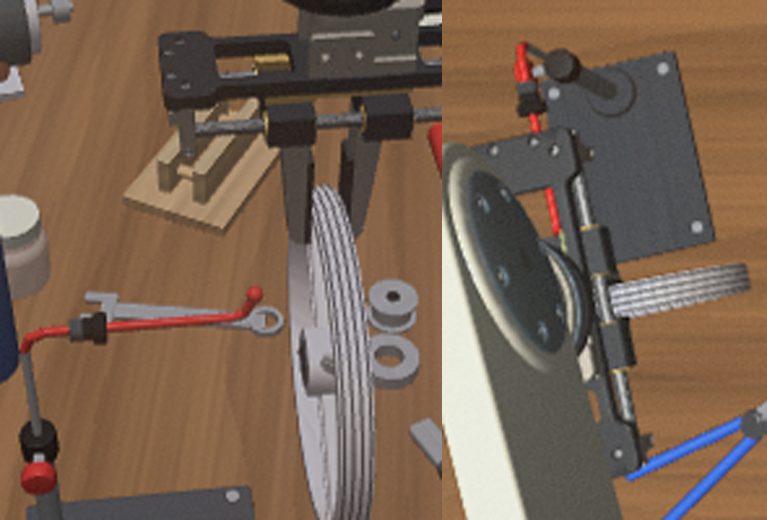

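The view shows the pulley level and in front of the ball tip, with the axle parallel to the arm and every bystander where it was. I'll pass it over the tip now with about 18 mm of clearance, stopping at stand x of about -35.

Request:
{"name": "move_arm", "arguments": {"steps": [{"tx": 0,"ty": 0.1,"tz": -0.8,"turn": 0},{"tx": 0.3,"ty": 0.15,"tz": -1.5,"turn": 0},{"tx": 1,"ty": 0.3,"tz": -1.6,"turn": 0},{"tx": 2,"ty": 0.5,"tz": -1.6,"turn": 0},{"tx": 3,"ty": 0.7,"tz": -1.6,"turn": 0},{"tx": 4,"ty": 0.9,"tz": -1.6,"turn": 0},{"tx": 5,"ty": 1.2,"tz": -1.6,"turn": 0},{"tx": 6,"ty": 1.4,"tz": -1.6,"turn": 0},{"tx": 7,"ty": 1.6,"tz": -1.6,"turn": 0},{"tx": 8,"ty": 1.8,"tz": -1.6,"turn": 0},{"tx": 8.6,"ty": 2,"tz": -1.6,"turn": 0},{"tx": 8.8,"ty": 2,"tz": -1.6,"turn": 0}]}}

```text
time_s: 8.43
ee_pos: [0.5483, 0.2082, 0.2834]
orientation: [-0.0, 0.994, 0.106, 0.0]
wrist_force: [-0.4, -0.2, -4.4]
finger_gap: 0.213
```

Request:
{"name": "move_arm", "arguments": {"steps": [{"tx": 0,"ty": 0,"tz": 0,"turn": 0},{"tx": 0,"ty": 0,"tz": 0,"turn": 0},{"tx": 0,"ty": 0,"tz": 0,"turn": 0},{"tx": 0,"ty": 0,"tz": 0,"turn": 0}]}}

```text
time_s: 8.77
ee_pos: [0.5467, 0.2078, 0.2837]
orientation: [0.0, 0.994, 0.106, -0.0]
wrist_force: [0.4, -0.1, -4.8]
finger_gap: 0.206
```

```bash
python3 see.py pics/k2.png
```

```text
t 8.7667 tcp [0.5467 0.2078 0.2837] az 12.2 stand x,y -35.3 -34.3 F [ 0.41 -0.11 -4.84] F.U,V 0.38 -0.19 T [-0.19  0.08  0.03] gap 19.0
```

View pics/k2.png

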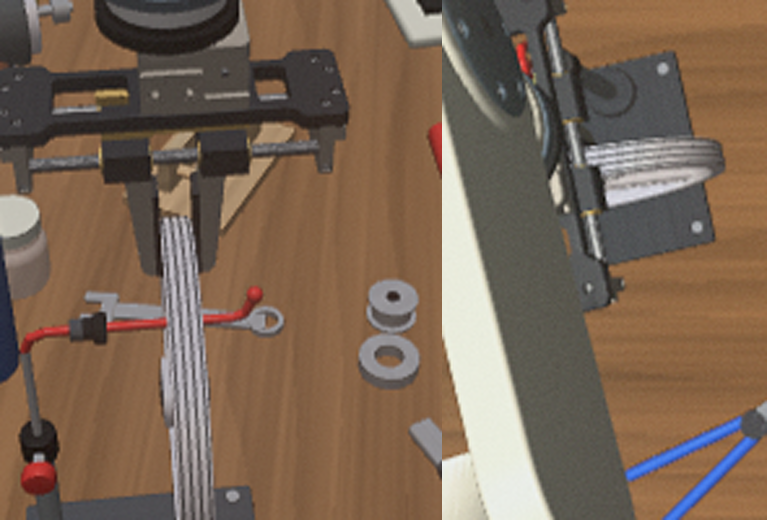

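The rim is over the bare arm between the buffer and the tip, with the arm passing through the opening. Lowering to just above where I expect contact.

Request:
{"name": "move_arm", "arguments": {"steps": [{"tx": 0,"ty": 0,"tz": -0.5,"turn": 0},{"tx": 0,"ty": 0,"tz": -1,"turn": 0},{"tx": 0,"ty": 0,"tz": -1.5,"turn": 0},{"tx": 0,"ty": 0,"tz": -2,"turn": 0},{"tx": 0,"ty": 0,"tz": -2.3,"turn": 0},{"tx": 0,"ty": 0,"tz": -2.5,"turn": 0},{"tx": 0,"ty": 0,"tz": -2.6,"turn": 0},{"tx": 0,"ty": 0,"tz": -2.7,"turn": 0},{"tx": 0,"ty": 0,"tz": -2.8,"turn": 0},{"tx": 0,"ty": 0,"tz": -2.8,"turn": 0},{"tx": 0,"ty": 0,"tz": -2.8,"turn": 0},{"tx": 0,"ty": 0,"tz": -2.8,"turn": 0}]}}

```text
time_s: 9.87
ee_pos: [0.5472, 0.2079, 0.2558]
orientation: [-0.0, 0.994, 0.106, 0.0]
wrist_force: [0.5, -0.1, -4.6]
finger_gap: 0.213
```

Request:
{"name": "move_arm", "arguments": {"steps": [{"tx": 0,"ty": 0,"tz": -0.04,"turn": 0},{"tx": 0,"ty": 0,"tz": -0.08,"turn": 0},{"tx": 0,"ty": 0,"tz": -0.12,"turn": 0},{"tx": 0,"ty": 0,"tz": -0.16,"turn": 0},{"tx": 0,"ty": 0,"tz": -0.2,"turn": 0},{"tx": 0,"ty": 0,"tz": -0.2,"turn": 0},{"tx": 0,"ty": 0,"tz": -0.2,"turn": 0}]}}

```text
time_s: 10.45
ee_pos: [0.5471, 0.2079, 0.2535]
orientation: [0.0, 0.994, 0.106, -0.0]
wrist_force: [0.1, -0.5, -5.8]
finger_gap: 0.208
```

```bash
python3 see.py
```

```text
t 10.45 tcp [0.5471 0.2079 0.2535] az 12.2 stand x,y -34.9 -34.3 F [ 0.09 -0.54 -5.84] F.U,V -0.02 -0.55 T [-0.25  0.    0.04] gap 19.1
```

Request:
{"name": "move_arm", "arguments": {"steps": [{"tx": 0,"ty": 0,"tz": -0.04,"turn": 0},{"tx": 0,"ty": 0,"tz": -0.08,"turn": 0},{"tx": 0,"ty": 0,"tz": -0.1,"turn": 0},{"tx": 0,"ty": 0,"tz": -0.1,"turn": 0},{"tx": 0,"ty": 0,"tz": -0.1,"turn": 0}]}}

```text
time_s: 10.87
ee_pos: [0.5471, 0.2079, 0.2526]
orientation: [0.0, 0.994, 0.106, -0.0]
wrist_force: [-0.2, 0.2, -5.0]
finger_gap: 0.21
```

Request:
{"name": "move_arm", "arguments": {"steps": [{"tx": 0,"ty": 0,"tz": -0.04,"turn": 0},{"tx": 0,"ty": 0,"tz": -0.08,"turn": 0},{"tx": 0,"ty": 0,"tz": -0.1,"turn": 0},{"tx": 0,"ty": 0,"tz": -0.1,"turn": 0},{"tx": 0,"ty": 0,"tz": -0.1,"turn": 0}]}}

```text
time_s: 11.28
ee_pos: [0.5471, 0.2079, 0.2516]
orientation: [0.0, 0.994, 0.106, -0.0]
wrist_force: [-0.1, 0.3, -5.1]
finger_gap: 0.215
```

```bash
python3 see.py
```

```text
t 11.2833 tcp [0.5471 0.2079 0.2516] az 12.2 stand x,y -34.9 -34.3 F [-0.09  0.27 -5.06] F.U,V -0.03 0.28 T [-0.2  -0.05 -0.06] gap 19.8
```

Request:
{"name": "move_arm", "arguments": {"steps": [{"tx": 0,"ty": 0,"tz": -0.04,"turn": 0},{"tx": 0,"ty": 0,"tz": -0.08,"turn": 0},{"tx": 0,"ty": 0,"tz": -0.1,"turn": 0},{"tx": 0,"ty": 0,"tz": -0.1,"turn": 0},{"tx": 0,"ty": 0,"tz": -0.1,"turn": 0}]}}

```text
time_s: 11.7
ee_pos: [0.5471, 0.2079, 0.2505]
orientation: [0.0, 0.994, 0.106, -0.0]
wrist_force: [-0.4, 0.5, -4.6]
finger_gap: 0.215
```

Request:
{"name": "move_arm", "arguments": {"steps": [{"tx": 0,"ty": 0,"tz": -0.04,"turn": 0},{"tx": 0,"ty": 0,"tz": -0.08,"turn": 0},{"tx": 0,"ty": 0,"tz": -0.1,"turn": 0},{"tx": 0,"ty": 0,"tz": -0.1,"turn": 0},{"tx": 0,"ty": 0,"tz": -0.1,"turn": 0}]}}

```text
time_s: 12.12
ee_pos: [0.5471, 0.2079, 0.2495]
orientation: [-0.0, 0.994, 0.106, -0.0]
wrist_force: [-0.2, -0.4, -4.2]
finger_gap: 0.209
```

```bash
python3 see.py
```

```text
t 12.1167 tcp [0.5471 0.2079 0.2495] az 12.2 stand x,y -34.9 -34.3 F [-0.17 -0.44 -4.24] F.U,V -0.26 -0.39 T [-0.27  0.01  0.03] gap 19.2
```

Request:
{"name": "move_arm", "arguments": {"steps": [{"tx": 0,"ty": 0,"tz": -0.04,"turn": 0},{"tx": 0,"ty": 0,"tz": -0.08,"turn": 0},{"tx": 0,"ty": 0,"tz": -0.1,"turn": 0},{"tx": 0,"ty": 0,"tz": -0.1,"turn": 0},{"tx": 0,"ty": 0,"tz": -0.1,"turn": 0}]}}

```text
time_s: 12.53
ee_pos: [0.5471, 0.2079, 0.2486]
orientation: [0.0, 0.994, 0.106, -0.0]
wrist_force: [0.1, -0.1, -5.6]
finger_gap: 0.208
```

```bash
python3 see.py
```

```text
t 12.5333 tcp [0.5471 0.2079 0.2486] az 12.2 stand x,y -34.9 -34.3 F [ 0.07 -0.07 -5.56] F.U,V 0.05 -0.08 T [-0.25 -0.03 -0.04] gap 19.1
```

Request:
{"name": "move_arm", "arguments": {"steps": [{"tx": 0,"ty": 0,"tz": -0.04,"turn": 0},{"tx": 0,"ty": 0,"tz": -0.08,"turn": 0},{"tx": 0,"ty": 0,"tz": -0.1,"turn": 0},{"tx": 0,"ty": 0,"tz": -0.1,"turn": 0},{"tx": 0,"ty": 0,"tz": -0.1,"turn": 0}]}}

```text
time_s: 12.95
ee_pos: [0.5471, 0.2079, 0.2476]
orientation: [-0.0, 0.994, 0.106, 0.0]
wrist_force: [0.0, 0.4, -4.9]
finger_gap: 0.211
```

Request:
{"name": "move_arm", "arguments": {"steps": [{"tx": 0,"ty": 0,"tz": -0.04,"turn": 0},{"tx": 0,"ty": 0,"tz": -0.08,"turn": 0},{"tx": 0,"ty": 0,"tz": -0.1,"turn": 0},{"tx": 0,"ty": 0,"tz": -0.1,"turn": 0},{"tx": 0,"ty": 0,"tz": -0.1,"turn": 0}]}}

```text
time_s: 13.37
ee_pos: [0.5471, 0.2079, 0.2467]
orientation: [-0.0, 0.994, 0.106, 0.0]
wrist_force: [-0.7, -0.7, -3.1]
finger_gap: 0.212
```

```bash
python3 see.py
```

```text
t 13.3667 tcp [0.5471 0.2079 0.2467] az 12.2 stand x,y -34.8 -34.2 F [-0.74 -0.72 -3.09] F.U,V -0.87 -0.54 T [-0.18  0.17 -0.02] gap 19.5
```

Request:
{"name": "move_arm", "arguments": {"steps": [{"tx": 0,"ty": 0,"tz": -0.03,"turn": 0},{"tx": 0,"ty": 0,"tz": -0.06,"turn": 0},{"tx": 0,"ty": 0,"tz": -0.07,"turn": 0},{"tx": 0,"ty": 0,"tz": -0.07,"turn": 0},{"tx": 0,"ty": 0,"tz": -0.07,"turn": 0}]}}

```text
time_s: 13.78
ee_pos: [0.5472, 0.2079, 0.246]
orientation: [-0.0, 0.994, 0.106, 0.0]
wrist_force: [-1.8, -0.2, -0.9]
finger_gap: 0.208
```

```bash
python3 see.py
```

```text
t 13.7833 tcp [0.5472 0.2079 0.246 ] az 12.2 stand x,y -34.8 -34.2 F [-1.82 -0.21 -0.94] F.U,V -1.83 0.18 T [-0.16  0.09  0.06] gap 19.1
```

Request:
{"name": "move_arm", "arguments": {"steps": [{"tx": 0,"ty": 0,"tz": -0.02,"turn": 0},{"tx": 0,"ty": 0,"tz": -0.03,"turn": 0},{"tx": 0,"ty": 0,"tz": -0.03,"turn": 0},{"tx": 0,"ty": 0,"tz": -0.03,"turn": 0},{"tx": 0,"ty": 0,"tz": -0.03,"turn": 0}]}}

```text
time_s: 14.2
ee_pos: [0.5471, 0.2079, 0.2457]
orientation: [-0.0, 0.994, 0.106, 0.0]
wrist_force: [-0.2, -0.1, 0.1]
finger_gap: 0.212
```

```bash
python3 see.py
```

```text
t 14.2 tcp [0.5471 0.2079 0.2457] az 12.2 stand x,y -34.8 -34.2 F [-0.21 -0.07  0.1 ] F.U,V -0.22 -0.02 T [-0.16  0.17  0.02] gap 19.5
```

The wrist reads about 0 N, so the arm carries the whole weight. I'll ease the grip, then let go.

Request:
{"name": "move_arm", "arguments": {"steps": [{"tx": 0,"ty": 0,"tz": 0,"turn": 0},{"tx": 0,"ty": 0,"tz": 0,"turn": 0},{"tx": 0,"ty": 0,"tz": 0,"turn": 0},{"tx": 0,"ty": 0,"tz": 0,"turn": 0}], "newtons": 3}}

```text
time_s: 14.53
ee_pos: [0.5473, 0.2079, 0.2457]
orientation: [-0.0, 0.994, 0.106, 0.0]
wrist_force: [-0.2, 0.2, -0.2]
finger_gap: 0.218
```

Request:
{"name": "move_arm", "arguments": {"steps": [{"tx": 0,"ty": 0,"tz": 0,"turn": 0},{"tx": 0,"ty": 0,"tz": 0,"turn": 0},{"tx": 0,"ty": 0,"tz": 0,"turn": 0},{"tx": 0,"ty": 0,"tz": 0,"turn": 0},{"tx": 0,"ty": 0,"tz": 0,"turn": 0},{"tx": 0,"ty": 0,"tz": 0,"turn": 0},{"tx": 0,"ty": 0,"tz": 0,"turn": 0},{"tx": 0,"ty": 0,"tz": 0,"turn": 0},{"tx": 0,"ty": 0,"tz": 0,"turn": 0},{"tx": 0,"ty": 0,"tz": 0,"turn": 0},{"tx": 0,"ty": 0,"tz": 0,"turn": 0},{"tx": 0,"ty": 0,"tz": 0,"turn": 0}], "grip": 3}}

```text
time_s: 15.53
ee_pos: [0.5471, 0.2079, 0.2456]
orientation: [0.0, 0.994, 0.106, 0.0]
wrist_force: [-0.3, -0.3, 1.1]
finger_gap: 0.329
```

```bash
python3 see.py pics/k3.png
```

```text
t 15.5333 tcp [0.5471 0.2079 0.2456] az 12.2 stand x,y -34.9 -34.3 F [-0.26 -0.27  1.14] F.U,V -0.31 -0.2 T [-0.03  0.07  0.02] gap 30.3
```

View pics/k3.png

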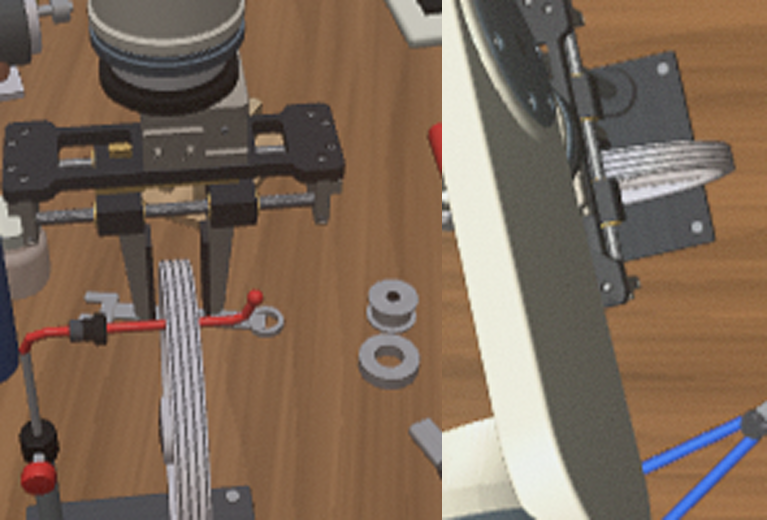

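The pulley hangs upright on the bare arm at rest, released, with the fingers clear on both sides. I'll take the rim again with a feather grip, just to keep it square, and slide it back while rising with the arm's lessening sag.

Request:
{"name": "move_arm", "arguments": {"steps": [{"tx": 0,"ty": 0,"tz": 0,"turn": 0},{"tx": 0,"ty": 0,"tz": 0,"turn": 0},{"tx": 0,"ty": 0,"tz": 0,"turn": 0},{"tx": 0,"ty": 0,"tz": 0,"turn": 0},{"tx": 0,"ty": 0,"tz": 0,"turn": 0},{"tx": 0,"ty": 0,"tz": 0,"turn": 0}], "grip": 1.8, "newtons": 3}}

```text
time_s: 16.13
ee_pos: [0.5471, 0.2079, 0.2456]
orientation: [0.0, 0.994, 0.106, 0.0]
wrist_force: [0.2, 1.2, 0.2]
finger_gap: 0.219
```

Request:
{"name": "move_arm", "arguments": {"steps": [{"tx": 0.05,"ty": 0.01,"tz": 0,"turn": 0},{"tx": 0.15,"ty": 0.03,"tz": 0,"turn": 0},{"tx": 0.3,"ty": 0.06,"tz": 0.01,"turn": 0},{"tx": 0.45,"ty": 0.1,"tz": 0.01,"turn": 0},{"tx": 0.6,"ty": 0.13,"tz": 0.02,"turn": 0},{"tx": 0.75,"ty": 0.16,"tz": 0.02,"turn": 0},{"tx": 0.9,"ty": 0.19,"tz": 0.02,"turn": 0},{"tx": 1,"ty": 0.21,"tz": 0.03,"turn": 0},{"tx": 1,"ty": 0.21,"tz": 0.03,"turn": 0},{"tx": 1,"ty": 0.21,"tz": 0.03,"turn": 0}]}}

```text
time_s: 16.97
ee_pos: [0.5572, 0.21, 0.2459]
orientation: [-0.0, 0.994, 0.106, 0.0]
wrist_force: [-2.5, -0.7, 0.9]
finger_gap: 0.256
```

```bash
python3 see.py
```

```text
t 16.9667 tcp [0.5572 0.21   0.2459] az 12.2 stand x,y -24.5 -34.3 F [-2.52 -0.71  0.91] F.U,V -2.62 -0.17 T [-0.3   0.43  0.08] gap 23.5
```

Request:
{"name": "move_arm", "arguments": {"steps": [{"tx": 0,"ty": 0,"tz": 0,"turn": 0},{"tx": 0,"ty": 0,"tz": 0,"turn": 0},{"tx": 0,"ty": 0,"tz": 0,"turn": 0},{"tx": 0,"ty": 0,"tz": 0,"turn": 0},{"tx": 0,"ty": 0,"tz": 0,"turn": 0},{"tx": 0,"ty": 0,"tz": 0,"turn": 0}], "newtons": 12}}

```text
time_s: 17.47
ee_pos: [0.5571, 0.2101, 0.2459]
orientation: [-0.0, 0.994, 0.106, 0.0]
wrist_force: [-2.3, -0.7, 0.7]
finger_gap: 0.243
```

```bash
python3 see.py
```

```text
t 17.4667 tcp [0.5571 0.2101 0.2459] az 12.2 stand x,y -24.6 -34.2 F [-2.32 -0.65  0.66] F.U,V -2.4 -0.15 T [-0.1   0.47  0.12] gap 22.4
```

Request:
{"name": "move_arm", "arguments": {"steps": [{"tx": 0,"ty": 0,"tz": 0.01,"turn": 0},{"tx": 0,"ty": 0,"tz": 0.03,"turn": 0},{"tx": 0,"ty": 0,"tz": 0.03,"turn": 0},{"tx": 0,"ty": 0,"tz": 0.03,"turn": 0},{"tx": 0,"ty": 0,"tz": 0.03,"turn": 0},{"tx": 0,"ty": 0,"tz": 0.03,"turn": 0}], "newtons": 40}}

```text
time_s: 17.97
ee_pos: [0.5571, 0.2101, 0.2462]
orientation: [-0.0, 0.994, 0.106, 0.0]
wrist_force: [-3.1, 0.9, -1.5]
finger_gap: 0.214
```

```bash
python3 see.py pics/k4.png
```

```text
t 17.9667 tcp [0.5571 0.2101 0.2462] az 12.2 stand x,y -24.6 -34.2 F [-3.08  0.85 -1.45] F.U,V -2.83 1.48 T [0.16 0.42 0.08] gap 19.7
```

View pics/k4.png

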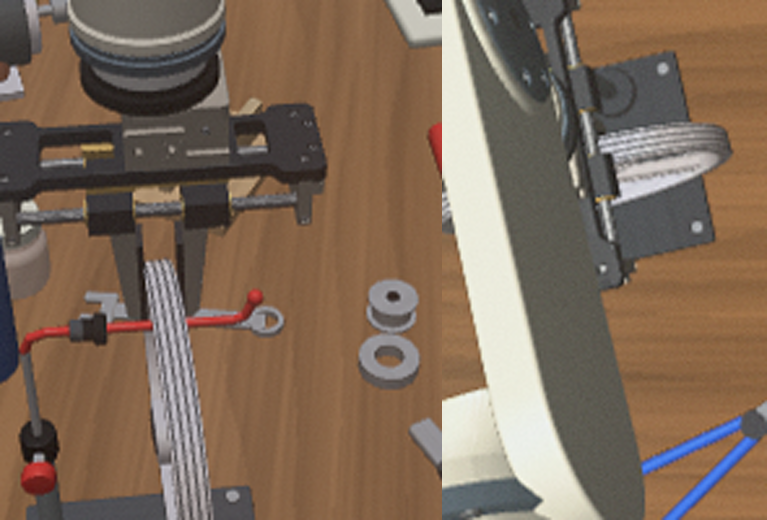

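The wheel is re-gripped at 20 mm and nearly square, with its bottom lagging a little from vinyl friction. The stand carries about 3.3 N vertically. I'll go on sliding.

Request:
{"name": "move_arm", "arguments": {"steps": [{"tx": 0.05,"ty": 0.01,"tz": 0,"turn": 0},{"tx": 0.15,"ty": 0.03,"tz": 0,"turn": 0},{"tx": 0.25,"ty": 0.05,"tz": 0,"turn": 0},{"tx": 0.35,"ty": 0.07,"tz": 0.01,"turn": 0},{"tx": 0.45,"ty": 0.1,"tz": 0.01,"turn": 0},{"tx": 0.55,"ty": 0.12,"tz": 0.01,"turn": 0},{"tx": 0.65,"ty": 0.14,"tz": 0.01,"turn": 0},{"tx": 0.75,"ty": 0.16,"tz": 0.02,"turn": 0},{"tx": 0.85,"ty": 0.18,"tz": 0.02,"turn": 0},{"tx": 0.95,"ty": 0.2,"tz": 0.02,"turn": 0},{"tx": 1,"ty": 0.21,"tz": 0.02,"turn": 0},{"tx": 1,"ty": 0.21,"tz": 0.02,"turn": 0}]}}

```text
time_s: 19.07
ee_pos: [0.5673, 0.2121, 0.2464]
orientation: [-0.0, 0.994, 0.106, 0.0]
wrist_force: [-3.3, -0.8, -0.6]
finger_gap: 0.217
```

```bash
python3 see.py
```

```text
t 19.0667 tcp [0.5673 0.2121 0.2464] az 12.2 stand x,y -14.2 -34.4 F [-3.3  -0.8  -0.56] F.U,V -3.4 -0.09 T [-0.11  0.52  0.09] gap 20.0
```

Request:
{"name": "move_arm", "arguments": {"steps": [{"tx": 0.05,"ty": 0.01,"tz": 0.01,"turn": 0},{"tx": 0.12,"ty": 0.03,"tz": 0.02,"turn": 0},{"tx": 0.2,"ty": 0.04,"tz": 0.03,"turn": 0},{"tx": 0.3,"ty": 0.06,"tz": 0.04,"turn": 0},{"tx": 0.4,"ty": 0.09,"tz": 0.05,"turn": 0},{"tx": 0.5,"ty": 0.11,"tz": 0.05,"turn": 0},{"tx": 0.6,"ty": 0.13,"tz": 0.05,"turn": 0},{"tx": 0.7,"ty": 0.15,"tz": 0.05,"turn": 0},{"tx": 0.8,"ty": 0.17,"tz": 0.05,"turn": 0},{"tx": 0.8,"ty": 0.17,"tz": 0.05,"turn": 0}]}}

```text
time_s: 19.9
ee_pos: [0.5754, 0.2139, 0.2469]
orientation: [-0.0, 0.994, 0.106, 0.0]
wrist_force: [-2.7, -1.6, 0.4]
finger_gap: 0.216
```

```bash
python3 see.py pics/k5.png
```

```text
t 19.9 tcp [0.5754 0.2139 0.2469] az 12.2 stand x,y -6.0 -34.3 F [-2.67 -1.56  0.44] F.U,V -2.93 -0.96 T [-0.09  0.39  0.07] gap 19.8
```

View pics/k5.png

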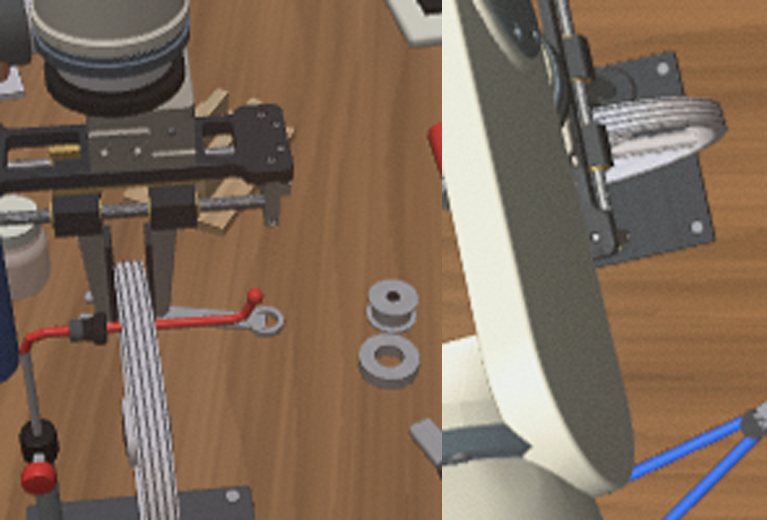

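The rim is about 6–8 mm from the buffer face (buffer face at crop x≈104, rim at ≈119). Now feeling forward in small steps.

Request:
{"name": "move_arm", "arguments": {"steps": [{"tx": 0.05,"ty": 0.01,"tz": 0.01,"turn": 0},{"tx": 0.1,"ty": 0.02,"tz": 0.02,"turn": 0},{"tx": 0.15,"ty": 0.03,"tz": 0.03,"turn": 0},{"tx": 0.2,"ty": 0.04,"tz": 0.04,"turn": 0},{"tx": 0.25,"ty": 0.05,"tz": 0.04,"turn": 0},{"tx": 0.3,"ty": 0.06,"tz": 0.04,"turn": 0},{"tx": 0.35,"ty": 0.07,"tz": 0.04,"turn": 0},{"tx": 0.4,"ty": 0.08,"tz": 0.04,"turn": 0},{"tx": 0.4,"ty": 0.08,"tz": 0.04,"turn": 0}]}}

```text
time_s: 20.75
ee_pos: [0.5792, 0.2146, 0.2473]
orientation: [-0.0, 0.994, 0.106, 0.0]
wrist_force: [-2.5, 0.1, -1.1]
finger_gap: 0.216
```

```bash
python3 see.py
```

```text
t 20.75 tcp [0.5792 0.2146 0.2473] az 12.2 stand x,y -2.1 -34.4 F [-2.46  0.1  -1.09] F.U,V -2.38 0.62 T [-0.11  0.42  0.06] gap 19.9
```

Request:
{"name": "move_arm", "arguments": {"steps": [{"tx": 0.05,"ty": 0.01,"tz": 0,"turn": 0},{"tx": 0.1,"ty": 0.02,"tz": 0,"turn": 0},{"tx": 0.15,"ty": 0.03,"tz": 0,"turn": 0},{"tx": 0.15,"ty": 0.03,"tz": 0,"turn": 0}]}}

```text
time_s: 21.08
ee_pos: [0.5807, 0.2149, 0.2473]
orientation: [-0.0, 0.994, 0.106, 0.0]
wrist_force: [-3.4, 0.8, -1.7]
finger_gap: 0.212
```

```bash
python3 see.py
```

```text
t 21.0833 tcp [0.5807 0.2149 0.2473] az 12.2 stand x,y -0.5 -34.4 F [-3.37  0.76 -1.65] F.U,V -3.13 1.45 T [-0.12  0.43  0.06] gap 19.5
```

Request:
{"name": "move_arm", "arguments": {"steps": [{"tx": 0.05,"ty": 0.01,"tz": 0,"turn": 0},{"tx": 0.1,"ty": 0.02,"tz": 0,"turn": 0},{"tx": 0.1,"ty": 0.02,"tz": 0,"turn": 0},{"tx": 0.1,"ty": 0.02,"tz": 0,"turn": 0}]}}

```text
time_s: 21.42
ee_pos: [0.5817, 0.2151, 0.2473]
orientation: [-0.0, 0.994, 0.106, 0.0]
wrist_force: [-1.6, -0.9, -1.4]
finger_gap: 0.213
```

```bash
python3 see.py
```

```text
t 21.4167 tcp [0.5817 0.2151 0.2473] az 12.2 stand x,y 0.5 -34.4 F [-1.62 -0.93 -1.37] F.U,V -1.78 -0.57 T [-0.15  0.43  0.06] gap 19.6
```

Request:
{"name": "move_arm", "arguments": {"steps": [{"tx": 0.05,"ty": 0.01,"tz": 0,"turn": 0},{"tx": 0.1,"ty": 0.02,"tz": 0,"turn": 0},{"tx": 0.1,"ty": 0.02,"tz": 0,"turn": 0},{"tx": 0.1,"ty": 0.02,"tz": 0,"turn": 0}]}}

```text
time_s: 21.75
ee_pos: [0.5827, 0.2153, 0.2473]
orientation: [-0.0, 0.994, 0.106, 0.0]
wrist_force: [-2.5, -0.1, -1.6]
finger_gap: 0.216
```

Request:
{"name": "move_arm", "arguments": {"steps": [{"tx": 0,"ty": 0,"tz": 0,"turn": 0}]}}

```text
time_s: 21.83
ee_pos: [0.5826, 0.2153, 0.2473]
orientation: [-0.0, 0.994, 0.106, 0.0]
wrist_force: [-2.2, -0.1, -1.4]
finger_gap: 0.214
```

Request:
{"name": "move_arm", "arguments": {"steps": [{"tx": 0.05,"ty": 0.01,"tz": 0,"turn": 0},{"tx": 0.1,"ty": 0.02,"tz": 0,"turn": 0},{"tx": 0.1,"ty": 0.02,"tz": 0,"turn": 0},{"tx": 0.1,"ty": 0.02,"tz": 0,"turn": 0}]}}

```text
time_s: 22.17
ee_pos: [0.5835, 0.2155, 0.2472]
orientation: [0.0, 0.994, 0.106, -0.0]
wrist_force: [-2.9, -0.4, -1.5]
finger_gap: 0.216
```

```bash
python3 see.py
```

```text
t 22.1667 tcp [0.5835 0.2155 0.2472] az 12.2 stand x,y 2.3 -34.5 F [-2.85 -0.42 -1.54] F.U,V -2.88 0.19 T [-0.17  0.62  0.06] gap 19.8
```

Request:
{"name": "move_arm", "arguments": {"steps": [{"tx": 0.05,"ty": 0.01,"tz": 0,"turn": 0},{"tx": 0.05,"ty": 0.01,"tz": 0,"turn": 0},{"tx": 0.05,"ty": 0.01,"tz": 0,"turn": 0}]}}

```text
time_s: 22.42
ee_pos: [0.5839, 0.2155, 0.2472]
orientation: [0.0, 0.994, 0.106, -0.0]
wrist_force: [-4.7, -0.9, -0.7]
finger_gap: 0.218
```

```bash
python3 see.py pics/k6.png; python3 - <<'E'
from h import *
s=cv2.imread("pics/raw_s.png");cv2.imwrite("pics/k6.png",crop("",200,225,100,130,4.6,s))
E
```

```text
t 22.4167 tcp [0.5839 0.2155 0.2472] az 12.2 stand x,y 2.7 -34.5 F [-4.7  -0.89 -0.65] F.U,V -4.78 0.12 T [-0.15  0.69  0.13] gap 20.0
```

View pics/k6.png

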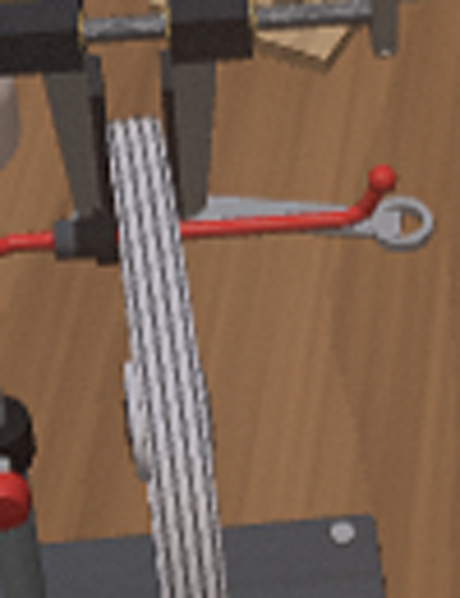

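The picture shows the rim touching the buffer. The force along the arm rose from about 2.4 N to 4.8 N, so the buffer takes about 2 N. Easing the grip in stages and opening.

Request:
{"name": "move_arm", "arguments": {"steps": [{"tx": 0,"ty": 0,"tz": -0.01,"turn": 0},{"tx": 0,"ty": 0,"tz": -0.01,"turn": 0},{"tx": 0,"ty": 0,"tz": -0.01,"turn": 0},{"tx": 0,"ty": 0,"tz": -0.01,"turn": 0}], "newtons": 10}}

```text
time_s: 22.85
ee_pos: [0.5841, 0.2157, 0.2472]
orientation: [-0.0, 0.994, 0.106, 0.0]
wrist_force: [-3.6, -0.0, 0.2]
finger_gap: 0.222
```

Request:
{"name": "move_arm", "arguments": {"steps": [{"tx": 0,"ty": 0,"tz": 0,"turn": 0},{"tx": 0,"ty": 0,"tz": 0,"turn": 0},{"tx": 0,"ty": 0,"tz": 0,"turn": 0},{"tx": 0,"ty": 0,"tz": 0,"turn": 0},{"tx": 0,"ty": 0,"tz": 0,"turn": 0},{"tx": 0,"ty": 0,"tz": 0,"turn": 0}], "newtons": 3}}

```text
time_s: 23.35
ee_pos: [0.5842, 0.2156, 0.2472]
orientation: [-0.0, 0.994, 0.106, 0.0]
wrist_force: [-2.3, 0.7, -0.2]
finger_gap: 0.224
```

```bash
python3 see.py
```

```text
t 23.35 tcp [0.5842 0.2156 0.2472] az 12.2 stand x,y 3.0 -34.5 F [-2.3   0.73 -0.15] F.U,V -2.1 1.2 T [-0.07  0.41  0.05] gap 20.6
```

Request:
{"name": "move_arm", "arguments": {"steps": [{"tx": 0,"ty": 0,"tz": 0,"turn": 0},{"tx": 0,"ty": 0,"tz": 0,"turn": 0},{"tx": 0,"ty": 0,"tz": 0,"turn": 0},{"tx": 0,"ty": 0,"tz": 0,"turn": 0},{"tx": 0,"ty": 0,"tz": 0,"turn": 0},{"tx": 0,"ty": 0,"tz": 0,"turn": 0},{"tx": 0,"ty": 0,"tz": 0,"turn": 0},{"tx": 0,"ty": 0,"tz": 0,"turn": 0},{"tx": 0,"ty": 0,"tz": 0,"turn": 0},{"tx": 0,"ty": 0,"tz": 0,"turn": 0},{"tx": 0,"ty": 0,"tz": 0,"turn": 0},{"tx": 0,"ty": 0,"tz": 0,"turn": 0}], "grip": 3.4}}

```text
time_s: 24.35
ee_pos: [0.5841, 0.2156, 0.2472]
orientation: [-0.0, 0.994, 0.106, -0.0]
wrist_force: [0.1, -0.6, 0.5]
finger_gap: 0.365
```

```bash
cp pics/raw_s.png pics/prev.png; cp pics/raw_t.png pics/prevt.png; python3 see.py pics/k7.png; python3 - <<'E'
from h import *
a=cv2.imread("pics/prev.png");b=cv2.imread("pics/raw_s.png")
for im in(a,b):
    h=cv2.cvtColor(im,cv2.COLOR_BGR2HSV)
    for r in(272,275,278,282): print(r,[(int(x),int(h[r,x,1]),int(h[r,x,2])) for x in range(212,242,1)][:30] if r==275 else "")
    for r in(260,290,310,330,345):
        xs=np.nonzero((h[r,215:260,1]<50)&(h[r,215:260,2]>100))[0]+215; print(r,xs.min() if len(xs) else None,xs.max() if len(xs) else None)
E
```

```text
t 24.35 tcp [0.5841 0.2156 0.2472] az 12.2 stand x,y 2.9 -34.5 F [ 0.11 -0.64  0.54] F.U,V -0.03 -0.65 T [-0.03  0.01  0.05] gap 33.6
272 
275 [(212, 13, 81), (213, 16, 82), (214, 12, 84), (215, 12, 86), (216, 26, 60), (217, 37, 48), (218, 52, 49), (219, 38, 53), (220, 50, 51), (221, 56, 50), (222, 49, 52), (223, 45, 51), (224, 42, 49), (225, 156, 88), (226, 12, 192), (227, 8, 93), (228, 9, 188), (229, 11, 191), (230, 11, 139), (231, 13, 155), (232, 11, 189), (233, 14, 132), (234, 12, 124), (235, 10, 186), (236, 9, 192), (237, 5, 94), (238, 11, 185), (239, 153, 173), (240, 184, 169), (241, 179, 167)]
278 
282 
260 224 235
290 227 240
310 227 244
330 232 246
345 234 248
272 
275 [(212, 9, 81), (213, 19, 81), (214, 10, 79), (215, 3, 84), (216, 26, 59), (217, 41, 50), (218, 45, 51), (219, 37, 48), (220, 60, 47), (221, 45, 51), (222, 45, 51), (223, 50, 51), (224, 49, 47), (225, 14, 88), (226, 12, 125), (227, 10, 125), (228, 9, 189), (229, 11, 161), (230, 8, 98), (231, 11, 188), (232, 11, 191), (233, 14, 108), (234, 12, 176), (235, 9, 189), (236, 13, 140), (237, 12, 124), (238, 104, 160), (239, 179, 178), (240, 176, 174), (241, 180, 169)]
278 
282 
260 225 236
290 226 239
310 226 242
330 229 241
345 230 243
```

With the fingers open, the wheel has levelled. The rim edge (column 225) sits right against the buffer's end (column 224), with no gap. Opening wider and withdrawing straight up.

Request:
{"name": "move_arm", "arguments": {"steps": [{"tx": 0,"ty": 0,"tz": 0,"turn": 0},{"tx": 0,"ty": 0,"tz": 0,"turn": 0},{"tx": 0,"ty": 0,"tz": 0,"turn": 0},{"tx": 0,"ty": 0,"tz": 0,"turn": 0},{"tx": 0,"ty": 0,"tz": 0.3,"turn": 0},{"tx": 0,"ty": 0,"tz": 1,"turn": 0},{"tx": 0,"ty": 0,"tz": 2,"turn": 0},{"tx": 0,"ty": 0,"tz": 4,"turn": 0},{"tx": 0,"ty": 0,"tz": 7,"turn": 0},{"tx": 0,"ty": 0,"tz": 10,"turn": 0},{"tx": 0,"ty": 0,"tz": 12,"turn": 0},{"tx": 0,"ty": 0,"tz": 12,"turn": 0}], "grip": 5}}

```text
time_s: 25.45
ee_pos: [0.586, 0.2163, 0.3737]
orientation: [-0.001, 0.994, 0.106, 0.004]
wrist_force: [-0.2, -0.8, 0.4]
finger_gap: 0.539
```

Request:
{"name": "move_arm", "arguments": {"steps": [{"tx": -1,"ty": -3,"tz": 0,"turn": 0},{"tx": -2,"ty": -6,"tz": 0,"turn": 0},{"tx": -3,"ty": -9,"tz": 0,"turn": 0},{"tx": -4,"ty": -12,"tz": 0,"turn": 0},{"tx": -5,"ty": -15,"tz": 0,"turn": 0},{"tx": -6,"ty": -18,"tz": 0,"turn": 0},{"tx": -7,"ty": -21,"tz": 0,"turn": 0},{"tx": -8,"ty": -24,"tz": 0,"turn": 0},{"tx": -8,"ty": -24,"tz": 0,"turn": 0},{"tx": -8,"ty": -24,"tz": 0,"turn": 0},{"tx": -8,"ty": -24,"tz": 0,"turn": 0},{"tx": -8,"ty": -24,"tz": 0,"turn": 0}]}}

```text
time_s: 26.45
ee_pos: [0.5043, -0.0237, 0.3672]
orientation: [-0.0, 0.994, 0.107, 0.0]
wrist_force: [0.0, 0.4, -0.3]
finger_gap: 0.544
```

```bash
python3 - <<'E'
from h import *
s=robot.camera("side");t=robot.camera("top");s2=robot.camera("side")
print("motion",cv2.absdiff(s,s2)[240:400,190:300].mean(),robot.state()["wrist_force"])
cv2.imwrite("pics/final.png",np.hstack([crop("",170,200,190,200,2.2,s),crop("",80,80,160,200,2.2,t)]))
h=cv2.cvtColor(s,cv2.COLOR_BGR2HSV)
print([(x,int(h[275,x,2])) for x in range(220,230)])
E
```

```text
motion 1.418844696969697 [ 0.26833906  0.23415979 -0.30147042]
[(220, 50), (221, 49), (222, 52), (223, 52), (224, 45), (225, 86), (226, 120), (227, 120), (228, 182), (229, 154)]
```

View pics/final.png

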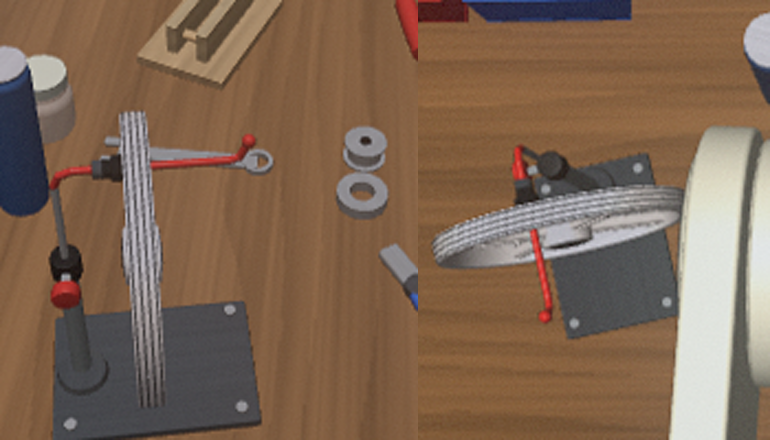

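The pulley hangs upright on the arm against the buffer (crop x≈122). The gripper is well away and the bystanders are undisturbed.

```bash
python3 -c "
from station import robot
print(robot.hand_in())"
```

```text
the job is handed in; nothing more can be done
None
```

The pulley is hanging on the hook arm against the rubber buffer, at rest with the gripper well clear. I handed the job in at about 26.5 s of the 72 s allowed.

- **Pick-up:** I pinched the rim about 35 mm from its top and lifted it out of the rack. It weighed about 4.9 N and did not rotate in the grip.
- **Hooking:** I carried it over the ball tip with about 18 mm of estimated clearance and lowered it in small steps, 0.3–1 mm near contact, onto the bare arm at stand x of about -35 mm. The wrist read about 0 N before I let go, so the arm had the full weight.
- **Sliding back:** I re-gripped the rim and slid it back until the buffer took about 2 N, then eased off and withdrew straight up.

**Last checks:**
- **Contact:** the rim edge sits directly against the buffer in the side picture, with no gap. The last two pictures showed no movement beyond image noise.
- **Stand load:** the highest I worked out from the wrist readings was about 6.5 N. It was only sampled at the end of each move, with about 0.5 N of noise.
- **Bystanders:** the ones in the last picture looked where they were. The screwdriver was only partly in view.

**What did not go as planned:**
- **Grip during the slide:** the vinyl dragged more than expected, at about 2.5–3.4 N. The 3 N grip let the wheel skew a little, so I gripped at 40 N for the rest. The wheel levelled once released.
- **Position:** by my measurements the gripper stood 2–3 mm past the nominal contact point when the rim met the buffer. I put that down to wheel tilt and calibration error.

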